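# Unlock the slide clamp with the square T-key and unload the drilled block

### The arm

A 6-joint arm with a two-finger parallel gripper is mounted at the origin on a cart in front of the work surface, level with it; the furniture and walls round the work are solid. World frame = base frame: x ahead of the robot, y to its left, z up, the work surface at z = 0. Lengths are in m, angles in rad, forces in N, time in s.
With the tool pointing down it reaches from about 0.325 to 0.85 m from the base axis. Payload 15.5 kg.
Tool frame: the origin (TCP) lies midway between the tips of the shut fingers; the grasp point (between the pads) lies 19 mm behind it (ctrl.grip_point_offset is the distance from the TCP to the grasp point, in m); z points along the fingers, y is the line along which they close (so a half turn about z gives the same grasp; the last joint's range is limited). The gripper opens to 91 mm and grips with 3 to 60 N. Pads are 32 mm wide; open, the fingers measure 118 mm over their backs; the gripper's body (76 mm by 178 mm) begins 60 mm behind the grasp point.
Start: joints at [1.194, 0.494, 1.345, -0, 1.302, -0.096], TCP at [0.173, 0.601, 0.214] pointing down, gripper open.
Joint ranges: [-2.91, 2.91], [-0.82, 2.16], [0.22, 2.67], [-1.22, 4.37], [0.12, 2.79], [-3.08, 3.08]. Speed limits (rad/s): [1.89, 1.89, 2.57, 3.01, 3.01, 3.01].

### API

Orientations are given as a unit quaternion [w, x, y, z].
In Python, from bench import ctrl gives the robot as it stands.
- The arm moves only by the tool send_rows, never from a script. Its argument "deltas" is a list of rows, each a list of 6 numbers: the shift along the tool's x, y, z in units of 50 mm (1.0 is 50 mm), then the turn, a rotation vector about the tool's x, y, z in rad. In form: [[x, y, z, ax, ay, az], ...]. A call has 1 to 10 rows; each row shifts and turns the commanded pose from where the row before left it, along the tool's axes as they then stand; what a row does not reach is not made up. A row lasts 1/10 s, in which the tool goes at most 50 mm and 8.59 degrees, less where a joint would pass 70% of its speed; a pose out of reach is approached as far as the arm can. A call is refused whole if a number of a shift passes 1 or a number of a turn 0.15, either way. A call with a gripper value outside its range is refused whole. "jaw" is the opening, from -1 (shut) to 1 (fully open), set as the call begins (left out, the last holds). The fingers move at their own pace and stop on an object; "force" is the grip in N (left out, the last holds). Time passes only in rows, so rows that do not move let the fingers close. It gives the time, the measured TCP pose, the force, the opening and the grip force at its end, in the units of the state.
- ctrl.read_state(): the state, without advancing time (a new reading comes with each control period).
- ctrl.grab_frame(name): name is "scene" or "top"; returns a dict with "img" (384x512x3 uint8, blue, green, red), "range_z" (384x512 float32, m along the optical axis (not along the pixel's ray), 0 where there is no reading), "camera_matrix" (3x3 intrinsics, pixels), "R" (3x3) and "t" (3): a world point X has camera coordinates R X + t. Camera axes: x right, y down, z forward; pixel columns grow to the right and rows downward; lengths in m; the calibration is good to about 2 mm. A picture is of the moment at which its call begins.
- ctrl.job_done(): hands the job in; it is judged then, once.
The state is a dict: "time": time; "joint_pos": joint angles; "dq": joint speeds; "tau": joint torques, N m; "tcp_pos": TCP position; "orientation": TCP orientation; "force": force on the tool from outside, world axes, zero at the start; "torque": the same for the moment, N m; "grip_width": opening from 0.0 (shut) to 1.0 (fully open); "finger_force": force on a finger pad.
Only numpy, scipy, OpenCV 4.12 (cv2) and the standard library are available. Lean on these libraries where they do the work, as an engineer would, in place of code of your own. Each camera call takes 0.05 s, during which the arm holds its last target. There are 200 camera calls.

### The job

Unload the drilled guide block from the clamping fixture: take the square-ended T-key from its wooden rest, press and turn it in the clamp's lock until the square drops fully home, turn it anticlockwise to draw the hidden bolt, and slide the clamp all the way back off the block. Leave the key standing in the clamp for the next part, then lift the block out and lay it gently, flat, in the dark wooden tray without disturbing the finished block that already lies there.

Things in the scene. Friction and masses are not known exactly. Their poses are not given: they have to be found in the camera images.
- key: Plain steel T-key, 106 mm tall, about 0.25 kg, standing upright in the wooden rest at the start, turned to any angle. Origin: centre of its lower end; z points up its stem. The lowest 34 mm is a 14 mm square with sides along the key's x and y; above it a round stem 16 to 18 mm thick, with the cross bar on top.
- key_bar (a point): Middle of the key's cross bar, 97 mm above the key's origin, axes as the key's. The bar runs along the key's x: 112 mm long, 18 mm thick (y), 18 mm high, with flat sides. Take it here from above, across its thickness.
- key_rest: Fixed wooden block 70 x 90 x 55 mm (x, y, z), origin under its centre. The key stands loosely in the 23 mm round hole in the middle of its top, 45 mm deep.
- fixture: Grey fixture screwed to the bench, base plate 110 x 240 x 16 mm (x, y, z), origin under the plate's centre. Its y axis is the line of the slide: the block lies in the half at -y between four dowels 12 mm high and an end stop 18 mm high; the clamp runs between two rails (top 34 mm above the bench) in the half at +y.
- clamp (a joint): How far the steel clamp has been slid back along the fixture's +y, m: 0 at the start, its nose reaching 18 mm over the end of the block; 0.04 fully back. A hidden bolt blocks it until the lock is turned; then it slides with 2 to 3 N, stays where it is left, and can be drawn back by the key standing in its lock (key's top then 141 mm above the bench).
- socket (a point): Centre of the brass lock plug's face in the top of the clamp, 51 mm above the bench; axes as the fixture's. It moves with the clamp but does not turn with the plug. In the plug is a 16.6 mm square hole, 16 mm deep below this point. Its angle is not measured: at the start the square stands anywhere within 0.5 rad either way of the fixture's axes.
- collar (a point): Centre of the top of the steel collar over the plug, 9 mm above socket: a mouth 36 mm wide narrowing to a 21 mm round bore 4 mm deep over the plug. The key drops into the square within about 0.2 rad of its angle. The plug is stiff (0.15 N m: light pressing does not turn it); it turns anticlockwise from above to a stop 1.35 rad past the fixture's axes; the bolt is clear from 1.1 rad.
- block: Steel guide block with drilled holes, 32 x 84 x 25 mm (x, y, z), about 0.46 kg, origin under its centre. At the start it lies in the fixture, its long side along the fixture's y, its underside 16 mm above the bench. Between the dowels its long sides are free to be gripped at the middle.
- tray: Fixed dark wooden tray, 441 x 240 mm, walls 65 mm high and 9 mm thick, origin under its centre, long side along its x; inner floor 5 mm above the bench.
- tray_block: A finished guide block of the same kind and size, lying in the tray's far half (tray +x); origin under its centre.
Not all that is in view belongs to the job. What is shaped like the block but orange or turquoise is not meant.

How it is judged:
On the way, in this order (a step that is already met when the one before it is completed fails the run):
1. the key stands upright, fully home in the square of the clamp's lock, with the clamp still forward (horizontal distance between key and socket below 0.006 m and z of key in the frame of socket below -0.012 m and angle between key's own z axis and vertical below 0.25 rad and value of joint clamp below 0.01 m), for 0.2 s.
2. the clamp has been drawn back off the block, with the key in its lock and the block still lying in the fixture (horizontal distance between key and socket below 0.006 m and z of key in the frame of socket below -0.012 m and angle between key's own z axis and vertical below 0.25 rad and value of joint clamp above 0.03 m and z of block in the frame of fixture below 0.022 m and y of block in the frame of fixture below -0.045 m), for 0.2 s.
At the end, for the whole second after the job is handed in: The block lies flat (within 0.1 rad, underside within 4 mm of the tray's floor) and at rest inside the tray; the clamp is back by more than 30 mm of its 40; the key stands upright (within 0.25 rad) in the clamp's lock, its end at least 12 mm down in the 16 mm deep square (x of block in the frame of tray between -0.205 and 0.205 m and y of block in the frame of tray between -0.105 and 0.105 m and z of block in the frame of tray below 0.009 m and angle between block's own z axis and vertical below 0.1 rad and linear speed of block below 0.02 m/s and value of joint clamp above 0.03 m and horizontal distance between key and socket below 0.006 m and z of key in the frame of socket below -0.012 m and angle between key's own z axis and vertical below 0.25 rad); the robot touches nothing.
It fails at once if the block is forced up out of the fixture while the clamp is still over it (z of block in the frame of fixture above 0.026 m and value of joint clamp below 0.02 m).
It fails at once if the finished block in the tray is moved more than 20 mm (distance of tray_block from where it was at the start of the episode above 0.02 m).
It fails at once if the block is dropped: it moves faster than 0.6 m/s low down inside the tray (linear speed of block above 0.6 m/s and z of block in the frame of tray below 0.05 m and horizontal distance between block and tray below 0.2 m and y of block in the frame of tray above -0.11 m).
It also fails if it takes over 59 s, if anything falls off the work surface, if the arm or the gripper's body presses on something with over 40 N, if the wrist force passes 120 N, or if a joint passes its speed limit or range.

## Working session

There is one attempt and no reset: what is moved stays moved. The work goes in short steps, Python scripts to look and compute and a tool call to move; the robot and the scene stay as the last step left them, time stands still between calls to the robot, and variables do not carry over. Pictures are saved under pics/ and viewed, at most 10 in all, crops included, and the job is handed in when it is done.

Besides the shell and the picture viewer there is one more tool, called after "Call:" as a command line: name --pt "numbers of a row" for each row, then --argument value for the rest. send_rows: Moves the arm, as the interface text tells. Its arguments: {"type":"object","properties":{"deltas":{"type":"array"},"jaw":{"type":"number"},"force":{"type":"number"}},"required":["deltas"]}

```bash
mkdir -p pics; ls
cat > h.py <<'E'
import numpy as np,cv2
from bench import ctrl
def grab(n):
    f=ctrl.grab_frame(n); d=f["range_z"]; K=f["camera_matrix"]
    v,u=np.mgrid[:384,:512]
    c=np.stack([(u-K[0,2])*d/K[0,0],(v-K[1,2])*d/K[1,1],d],-1)
    P=(c-f["t"])@f["R"]; P[d==0]=np.nan
    return f["img"],P,f
E
python3 - <<'E'
from h import *
for n in("scene","top"):
    i,P,f=grab(n); np.savez(n+"0.npz",i=i,P=P,K=f["camera_matrix"],R=f["R"],t=f["t"])
    cv2.imwrite(f"pics/{n}0.png",cv2.resize(i,(768,576)))
    print(n,-f["R"].T@f["t"],f["R"].round(2).tolist(),f["camera_matrix"].tolist())
print(ctrl.read_state())
E
```

```text
pics
scene [-0.44984129 -0.50692449  1.21745372] [[0.43, -0.9, -0.01], [-0.66, -0.31, -0.69], [0.62, 0.31, -0.73]] [[454.72823341982433, 0.0, 261.15200866195346], [0.0, 454.72823341982433, 193.99534788355248], [0.0, 0.0, 1.0]]
top [ 0.38997484 -0.03446588  1.44634045] [[-0.01, -1.0, -0.0], [-1.0, 0.01, -0.09], [0.09, 0.0, -1.0]] [[470.3713804933627, 0.0, 250.7513020352429], [0.0, 470.3713804933627, 191.7914564419539], [0.0, 0.0, 1.0]]
{'time': 0.1, 'joint_pos': array([ 1.19449870e+00,  4.94060246e-01,  1.34604481e+00,  2.64709197e-05,
        1.30249670e+00, -9.55416846e-02]), 'dq': array([-0.00170685, -0.000571  , -0.00285576, -0.00082836, -0.00049582,
        0.00020425]), 'tau': array([ 1.56730501e-03, -8.80243278e+01, -3.82544446e+01,  7.11575593e-02,
        4.79143148e-02,  4.45407943e-05]), 'tcp_pos': array([0.17306965, 0.60022161, 0.21344395]), 'orientation': array([-1.30338148e-04,  1.39920838e-01,  9.90162565e-01, -4.87588456e-04]), 'force': array([ 0.62384997,  0.02948879, -0.70678776]), 'torque': array([ 0.03181206,  0.00861473, -0.01678966]), 'finger_force': 0.0, 'grip_width': 0.9992674252172534}
```

View pics/top0.png

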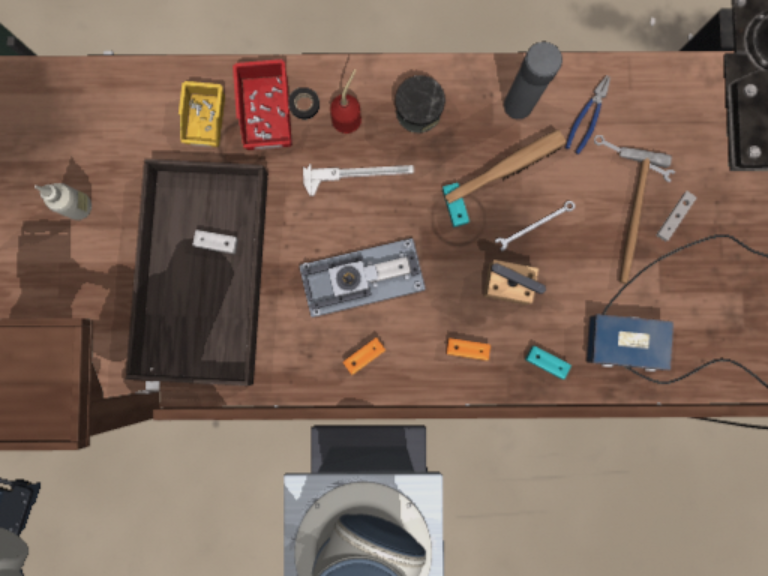

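View pics/scene0.png

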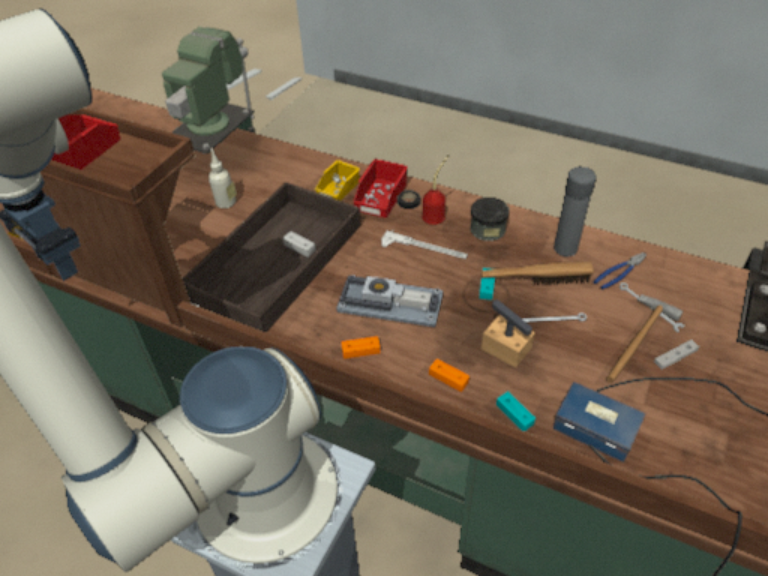

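The top view (768x576) shows the key in its rest at (515,282), the fixture centred at (362,277) with its collar at (348,278) and the block at (395,268), and the tray at (200,272) with the finished block at (215,241). The gripper is hidden under a shelf or cabinet at the left, around (45,385).

Run:
```python
from h import *
T=np.load("top0.npz");S=np.load("scene0.npz");P=T["P"];I=T["i"];Q=S["P"];J=S["i"]
A=np.concatenate([P.reshape(-1,3),Q.reshape(-1,3)]);C=np.concatenate([I.reshape(-1,3),J.reshape(-1,3)])
src=np.r_[np.zeros(384*512),np.ones(384*512)]
def rect(pts,name):
    r=cv2.minAreaRect(pts[:,:2].astype(np.float32)*1000);print(name,len(pts),"ctr",np.round(r[0],1),"size",np.round(r[1],1),"ang",round(r[2],2),"zmed",np.nanmedian(pts[:,2]).round(4))
def box(u0,u1,v0,v1): # display px top
    return P[int(v0/1.5):int(v1/1.5),int(u0/1.5):int(u1/1.5)].reshape(-1,3),I[int(v0/1.5):int(v1/1.5),int(u0/1.5):int(u1/1.5)].reshape(-1,3)
def zs(p,a,b): return p[(p[:,2]>a)&(p[:,2]<b)]
p,c=box(470,560,240,320)
rect(zs(p,.09,.13),"bar");rect(zs(p,.045,.062),"rest")
# scene cam also
b=zs(p,.09,.13).mean(0)
for s in(0,1):
    q=A[(src==s)&(np.abs(A[:,:2]-b[:2]).max(1)<.075)]
    rect(zs(q,.095,.13),"bar src%d"%s);rect(zs(q,.048,.06),"rest src%d"%s)
    k=zs(q,.095,.14);print(np.percentile(k[:,2],[5,50,95]).round(4))
p,c=box(290,435,230,325)
rect(zs(p,.008,.022),"plate");rect(zs(p,.03,.07),"high")
rect(zs(p,.044,.07),"clamptop");rect(zs(p,.055,.068),"collar")
br=zs(p[(c.min(1)>140)],.032,.047);rect(br,"brightblk")
for s in(0,1):
    q=A[(src==s)&(np.abs(A[:,:2]-[*np.nanmean(zs(p,.008,.022)[:,:2],0)]).max(1)<.15)]
    rect(zs(q,.008,.025),"plate src%d"%s); rect(zs(q,.045,.056),"clamp src%d"%s);rect(zs(q,.057,.066),"collar src%d"%s)
p,c=box(120,275,150,390)
rect(zs(p,.057,.073),"tray walls");rect(zs(p,.02,.045),"tb")
p,c=box(185,245,222,262);rect(p[c.min(1)>120],"tblock")
# cabinet
m=(A[:,1]>.38)&(A[:,1]<1.0)&(A[:,0]<.35)&(A[:,0]>-.1)
for z in np.arange(.0,.6,.05):
  for s in(0,1):
    k=A[m&(src==s)&(A[:,2]>z)&(A[:,2]<z+.05)]
    if len(k)>5: print("z",z.round(2),"s",s,len(k),np.percentile(k,[1,99],axis=0).round(3)[:,:2].tolist())
v=J[:450//1,:160];
W=cv2.resize(I[80:270,80:380],(800,507),interpolation=cv2.INTER_CUBIC);cv2.imwrite("pics/crop.png",W)
cv2.imwrite("pics/cab.png",cv2.resize(J[40:240,0:267],(800,600)))
```

```text
bar 267 ctr [ 533.9 -300.5] size [110.8  18.5] ang 63.77 zmed 0.1156
rest 472 ctr [ 534.2 -300.5] size [91.  71.3] ang 77.81 zmed 0.055
bar src0 266 ctr [ 533.9 -300.5] size [110.8  18.5] ang 63.77 zmed 0.1157
rest src0 445 ctr [ 534.1 -300.5] size [91.  70.9] ang 77.81 zmed 0.055
[0.106  0.1157 0.1212]
bar src1 225 ctr [ 529.9 -302.8] size [111.   23.3] ang 65.08 zmed 0.1156
rest src1 372 ctr [ 530.1 -302.1] size [91.6 75.1] ang 77.5 zmed 0.0556
[0.103  0.1156 0.121 ]
plate 1450 ctr [547.5  -2.3] size [295.6 170.2] ang 86.33 zmed 0.0162
high 1151 ctr [ 5.515e+02 -3.000e-01] size [ 88.9 230. ] ang 12.74 zmed 0.0423
clamptop 525 ctr [552.9 -17.6] size [ 56.  158.1] ang 13.59 zmed 0.0547
collar 243 ctr [545.   14.2] size [55.3 87.9] ang 13.62 zmed 0.0575
brightblk 222 ctr [554.9 -26.3] size [ 54.6 141.3] ang 14.29 zmed 0.0412
plate src0 1607 ctr [550.4  -2.7] size [307.8 283.4] ang 4.86 zmed 0.0165
clamp src0 326 ctr [552.9 -17.6] size [ 56.  158.1] ang 13.59 zmed 0.0534
collar src0 135 ctr [545.1  14.9] size [55.4 86.3] ang 14.08 zmed 0.059
plate src1 824 ctr [543.7  -6.7] size [296. 
[... 672 characters left out ...]
0 138 [[0.27, 0.408], [0.321, 0.437]]
z 0.15 s 1 639 [[0.265, 0.405], [0.316, 0.654]]
z 0.2 s 0 174 [[0.148, 0.408], [0.32, 0.55]]
z 0.2 s 1 879 [[0.143, 0.406], [0.315, 0.701]]
z 0.25 s 0 242 [[0.126, 0.408], [0.345, 0.529]]
z 0.25 s 1 986 [[0.127, 0.405], [0.339, 0.688]]
z 0.3 s 0 912 [[0.123, 0.408], [0.344, 0.56]]
z 0.3 s 1 1666 [[0.116, 0.406], [0.345, 0.686]]
z 0.35 s 0 1923 [[0.269, 0.396], [0.35, 0.526]]
z 0.35 s 1 1537 [[0.128, 0.394], [0.349, 0.628]]
z 0.4 s 0 699 [[0.259, 0.396], [0.348, 0.505]]
z 0.4 s 1 1450 [[0.129, 0.394], [0.348, 0.617]]
z 0.45 s 1 176 [[0.131, 0.55], [0.347, 0.58]]
z 0.55 s 0 164 [[0.135, 0.38], [0.183, 0.424]]
z 0.55 s 1 267 [[0.056, 0.381], [0.162, 0.421]]
```

View pics/cab.png

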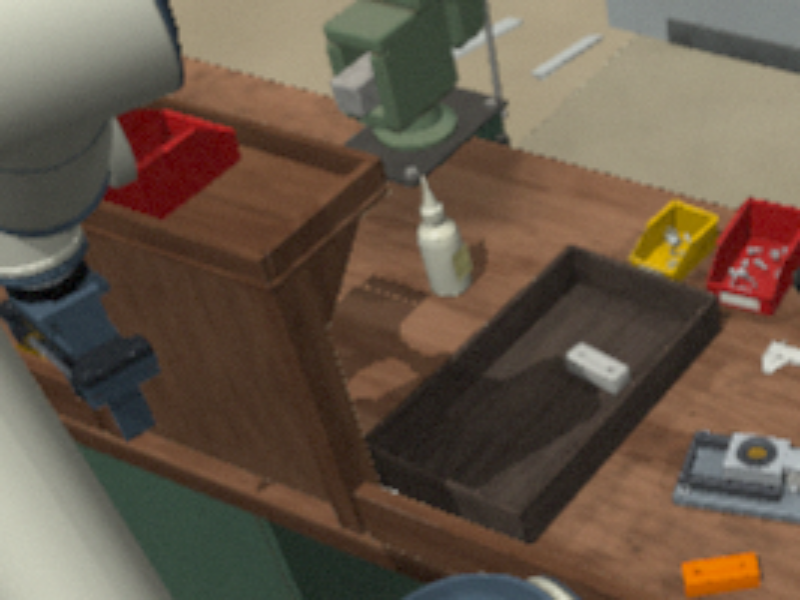

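The crop shows a board with a shelf on top, standing left of the tray with its end edge at about (340,300-530). The gripper hangs on the robot's side of it. Next I'll refine the fixture pose and get the board's bounds.

```bash
cat > meas.py <<'E'
from h import *
def comp(P,z0,z1,c,r):
    m=((P[...,2]>z0)&(P[...,2]<z1)&(np.hypot(P[...,0]-c[0],P[...,1]-c[1])<r)).astype(np.uint8)
    n,l,s,_=cv2.connectedComponentsWithStats(m); return P[l==1+s[1:,4].argmax()]
def rect(p):
    r=cv2.minAreaRect(p[:,:2].astype(np.float32)*1000);return np.round(r[0],1),np.round(r[1],1),round(r[2],2),len(p)
E
python3 - <<'E'
from meas import *
for n in("top","scene"):
    D=np.load(n+"0.npz");P=D["P"];I=D["i"]
    print(n,"plate+",rect(comp(P,.009,.08,(.552,-.003),.145)))
    th=np.radians(13);R=np.array([[np.cos(th),np.sin(th)],[-np.sin(th),np.cos(th)]])
    p=P.reshape(-1,3);q=(p[:,:2]-[.552,-.003])@R.T
    for z0,z1 in((.036,.045),(.046,.055),(.056,.066)):
        k=(p[:,2]>z0)&(p[:,2]<z1)&(abs(q[:,0])<.06)&(abs(q[:,1])<.125)
        print(z0,k.sum(),(np.percentile(q[k],[2,50,98],axis=0)*1000).round(1).tolist())
    m=(p[:,2]>.1)&(p[:,2]<.5)&(p[:,1]>.28)&(p[:,0]>.22)&(p[:,1]<1)&(p[:,0]<.7)
    for z in np.arange(.1,.5,.03):
        k=p[m&(p[:,2]>=z)&(p[:,2]<z+.03)]
        if len(k)>8: print("  z%.2f"%z,len(k),k[:,:2].min(0).round(3),k[:,:2].max(0).round(3))
E
```

```text
top plate+ (array([549. ,  -1.3]), array([111. , 240.3]), 13.2, 2782)
0.036 321 [[-41.5, -104.8], [-2.1, -43.4], [36.2, 107.2]]
0.046 254 [[-30.0, -73.6], [-4.4, 17.6], [24.1, 63.6]]
0.056 180 [[-27.6, -19.7], [-1.8, 23.0], [21.7, 59.7]]
  z0.10 149 [0.27  0.407] [0.7   0.613]
  z0.13 129 [0.27  0.408] [0.7   0.604]
  z0.16 81 [0.27  0.407] [0.7   0.595]
  z0.19 92 [0.27  0.408] [0.321 0.439]
  z0.22 99 [0.269 0.407] [0.32  0.434]
  z0.25 106 [0.27  0.407] [0.335 0.425]
  z0.28 162 [0.269 0.407] [0.365 0.421]
  z0.31 183 [0.269 0.407] [0.382 0.42 ]
  z0.34 37 [0.269 0.408] [0.32  0.411]
  z0.37 3926 [0.258 0.395] [0.447 0.535]
  z0.40 1402 [0.258 0.395] [0.447 0.517]
scene plate+ (array([553.2,  -2.4]), array([136.1, 239.4]), 12.64, 1613)
0.036 245 [[-46.7, -107.8], [-14.8, -41.1], [26.4, 108.0]]
0.046 154 [[-35.5, -77.6], [-16.0, 14.4], [23.4, 61.9]]
0.056 131 [[-33.0, -27.6], [-6.2, 17.1], [19.2, 57.0]]
  z0.10 466 [0.263 0.4  ] [0.699 0.714]
  z0.13 407 [0.264 0.404] [0.7   0.691]
  z0.16 396 [0.264 0.403] [0.699 0.658]
  z0.19 426 [0.264 0.404] [0.319 0.702]
  z0.22 474 [0.263 0.404] [0.318 0.713]
  z0.25 472 [0.264 0.404] [0.332 0.701]
  z0.28 550 [0.263 0.404] [0.369 0.701]
  z0.31 623 [0.264 0.405] [0.391 0.695]
  z0.34 399 [0.264 0.403] [0.413 0.677]
  z0.37 1888 [0.251 0.391] [0.446 0.731]
  z0.40 1953 [0.25  0.389] [0.447 0.724]
  z0.43 280 [0.282 0.56 ] [0.402 0.671]
```

View pics/crop.png

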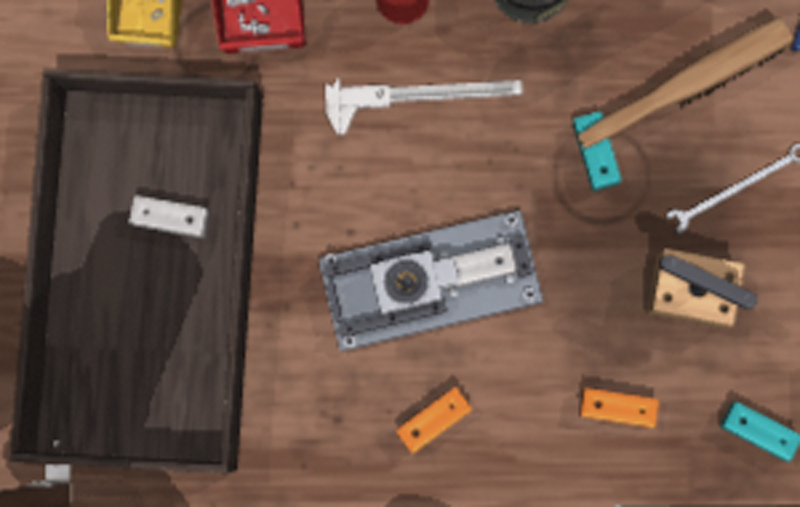

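The crop shows the fixture with its collar at crop pixel (406,282), the block at about (483,262), the key bar at (708,282) and the tray at left. The fixture fit gives 111 x 240 mm, which matches, with centre (0.549,-0.001) and yaw 13.2°.

```bash
cat >> h.py <<'E'
from scipy.spatial.transform import Rotation as Ro
import sys
def down(yaw): # tool y at angle yaw (deg), z down
    y=np.radians(yaw); Y=np.array([np.cos(y),np.sin(y),0]);Z=np.array([0,0,-1.]);return Ro.from_matrix(np.stack([np.cross(Y,Z),Y,Z],1))
def plan(*wps): # each (x,y,z,yaw,n)
    s=ctrl.read_state();q=s["orientation"];p=s["tcp_pos"];r=Ro.from_quat([*q[1:],q[0]])
    for x,y,z,yaw,n in wps:
        g=down(yaw);d=(r.inv()*g).as_rotvec()/n;st=(np.array([x,y,z])-p)/n;rows=[]
        for i in range(n):
            rows.append([*(r.inv().apply(st)/.05).round(2),*d.round(3)]);r=r*Ro.from_rotvec(d)
        p=np.array([x,y,z]);r=g;print(str([[float(v) for v in w] for w in rows]).replace(" ",""))
E
python3 - <<'E'
from h import *
D=np.load("top0.npz");K,R,t,I=D["K"],D["R"],D["t"],D["i"]
def px(u,v,z):
    d=R.T@np.array([(u-K[0,2])/K[0,0],(v-K[1,2])/K[1,1],1]);o=-R.T@t;return o+d*(z-o[2])/d[2]
g=cv2.cvtColor(I,cv2.COLOR_BGR2GRAY)
w=g[173:199,219:246];m=(w<110).astype(np.uint8);n,l,s,c=cv2.connectedComponentsWithStats(m)
j=1+s[1:,4].argmax();print(s[j],c[j]);print(px(c[j][0]+219,c[j][1]+173,.06))
f=Ro.from_euler('z',13.2,degrees=True).inv();a=px(c[j][0]+219,c[j][1]+173,.06)-[.549,-.0013,0];print(f.apply(a))
plan((.173,.32,.25,74,8),(.45,.05,.25,20,10),(.534,-.3,.25,-26.2,10))
E
```

```text
[  6   5  15  16 189] [12.9047619  12.16931217]
[0.54115278 0.02405039 0.06      ]
[-0.0018511   0.02647252  0.06      ]
[[-0.19,-0.67,-0.09,-0.0,-0.0,-0.0],[-0.19,-0.67,-0.09,-0.0,-0.0,-0.0],[-0.19,-0.67,-0.09,-0.0,-0.0,-0.0],[-0.19,-0.67,-0.09,-0.0,-0.0,-0.0],[-0.19,-0.67,-0.09,-0.0,-0.0,-0.0],[-0.19,-0.67,-0.09,-0.0,-0.0,-0.0],[-0.19,-0.67,-0.09,-0.0,-0.0,-0.0],[-0.19,-0.67,-0.09,-0.0,-0.0,-0.0]]
[[-0.68,-0.37,0.0,0.0,0.0,0.094],[-0.71,-0.3,0.0,0.0,0.0,0.094],[-0.74,-0.23,0.0,0.0,0.0,0.094],[-0.76,-0.16,0.0,0.0,0.0,0.094],[-0.77,-0.09,0.0,0.0,0.0,0.094],[-0.77,-0.02,0.0,0.0,0.0,0.094],[-0.77,0.06,0.0,0.0,0.0,0.094],[-0.76,0.13,0.0,0.0,0.0,0.094],[-0.75,0.2,0.0,0.0,0.0,0.094],[-0.73,0.27,0.0,0.0,0.0,0.094]]
[[-0.72,-0.08,0.0,0.0,0.0,0.081],[-0.72,-0.02,0.0,0.0,0.0,0.081],[-0.72,0.03,0.0,0.0,0.0,0.081],[-0.71,0.09,0.0,0.0,0.0,0.081],[-0.7,0.15,0.0,0.0,0.0,0.081],[-0.69,0.21,0.0,0.0,0.0,0.081],[-0.67,0.26,0.0,0.0,0.0,0.081],[-0.65,0.31,0.0,0.0,0.0,0.081],[-0.62,0.36,0.0,0.0,0.0,0.081],[-0.59,0.41,0.0,0.0,0.0,0.081]]
```

Call:
send_rows --pt "-0.19 -0.67 -0.09 0 0 0" --pt "-0.19 -0.67 -0.09 0 0 0" --pt "-0.19 -0.67 -0.09 0 0 0" --pt "-0.19 -0.67 -0.09 0 0 0" --pt "-0.19 -0.67 -0.09 0 0 0" --pt "-0.19 -0.67 -0.09 0 0 0" --pt "-0.19 -0.67 -0.09 0 0 0" --pt "-0.19 -0.67 -0.09 0 0 0"

```text
time: 0.9
tcp_pos: [0.1716, 0.3204, 0.2499]
orientation: [-0.0, 0.14, 0.99, -0.0]
force: [1.1, 0.4, 0.5]
grip_width: 0.999
finger_force: 0.0
```

Call:
send_rows --pt "-0.68 -0.37 0 0 0 0.094" --pt "-0.71 -0.3 0 0 0 0.094" --pt "-0.74 -0.23 0 0 0 0.094" --pt "-0.76 -0.16 0 0 0 0.094" --pt "-0.77 -0.09 0 0 0 0.094" --pt "-0.77 -0.02 0 0 0 0.094" --pt "-0.77 0.06 0 0 0 0.094" --pt "-0.76 0.13 0 0 0 0.094" --pt "-0.75 0.2 0 0 0 0.094" --pt "-0.73 0.27 0 0 0 0.094"

```text
time: 1.9
tcp_pos: [0.4499, 0.0504, 0.2498]
orientation: [-0.0, 0.575, 0.818, -0.0]
force: [-0.0, 0.3, 0.1]
grip_width: 1.001
finger_force: 0.0
```

Call:
send_rows --pt "-0.72 -0.08 0 0 0 0.081" --pt "-0.72 -0.02 0 0 0 0.081" --pt "-0.72 0.03 0 0 0 0.081" --pt "-0.71 0.09 0 0 0 0.081" --pt "-0.7 0.15 0 0 0 0.081" --pt "-0.69 0.21 0 0 0 0.081" --pt "-0.67 0.26 0 0 0 0.081" --pt "-0.65 0.31 0 0 0 0.081" --pt "-0.62 0.36 0 0 0 0.081" --pt "-0.59 0.41 0 0 0 0.081"

```text
time: 2.9
tcp_pos: [0.5324, -0.2994, 0.2496]
orientation: [-0.0, 0.851, 0.526, -0.0]
force: [0.9, 0.1, 0.2]
grip_width: 0.999
finger_force: 0.0
```

Call:
send_rows --pt "0.03 0.03 0.54 0 0 0" --pt "0 0 0.54 0 0 0" --pt "0 0 0.54 0 0 0" --pt "0 0 0.54 0 0 0" --pt "0 0 0.54 0 0 0" --pt "0 0 0.53 0 0 0" --pt "0 0 0 0 0 0"

```text
time: 3.6
tcp_pos: [0.5325, -0.296, 0.0852]
orientation: [-0.003, 0.85, 0.527, -0.001]
force: [0.6, 0.2, -0.5]
grip_width: 1.001
finger_force: 0.0
```

Call:
send_rows --pt "0 0 0 0 0 0" --pt "0 0 0 0 0 0" --pt "0 0 0 0 0 0" --pt "0 0 0 0 0 0" --pt "0 0 0 0 0 0" --pt "0 0 0 0 0 0" --pt "0 0 0 0 0 0" --pt "0 0 0 0 0 0" --jaw -1 --force 40

```text
time: 4.4
tcp_pos: [0.5345, -0.2973, 0.0884]
orientation: [0.0, 0.85, 0.527, -0.0]
force: [0.5, 1.2, 0.4]
grip_width: 0.328
finger_force: 0.0
```

Call:
send_rows --pt "0 0 -0.3 0 0 0" --pt "0 0 -0.4 0 0 0" --pt "0 0 -0.4 0 0 0" --pt "0 0 -0.5 0 0 0" --pt "0 0 -0.5 0 0 0" --pt "0 0 -0.5 0 0 0" --pt "0 0 0 0 0 0"

```text
time: 5.1
tcp_pos: [0.5357, -0.2981, 0.2215]
orientation: [0.002, 0.85, 0.527, 0.001]
force: [0.7, 0.5, -2.2]
grip_width: 0.189
finger_force: 40.0
```

Run:
```python
from meas import *
s=ctrl.read_state();print(s["tcp_pos"],s["force"],s["torque"],s["grip_width"],s["finger_force"])
i,P,f=grab("scene");K,R,t=f["camera_matrix"],f["R"],f["t"]
c=K@(R@(s["tcp_pos"]-[0,0,.03])+t);u,v=(c[:2]/c[2]).astype(int)
cv2.imwrite("pics/grip.png",cv2.resize(i[v-60:v+60,u-80:u+80],(800,600)))
print(u,v)
```

```text
[ 0.53572687 -0.29809277  0.22151737] [ 0.74980359  0.48022746 -2.15458953] [-0.09982078  0.04927305 -0.01882754] 0.18940067310607653 39.9981951713562
342 191
```

View pics/grip.png

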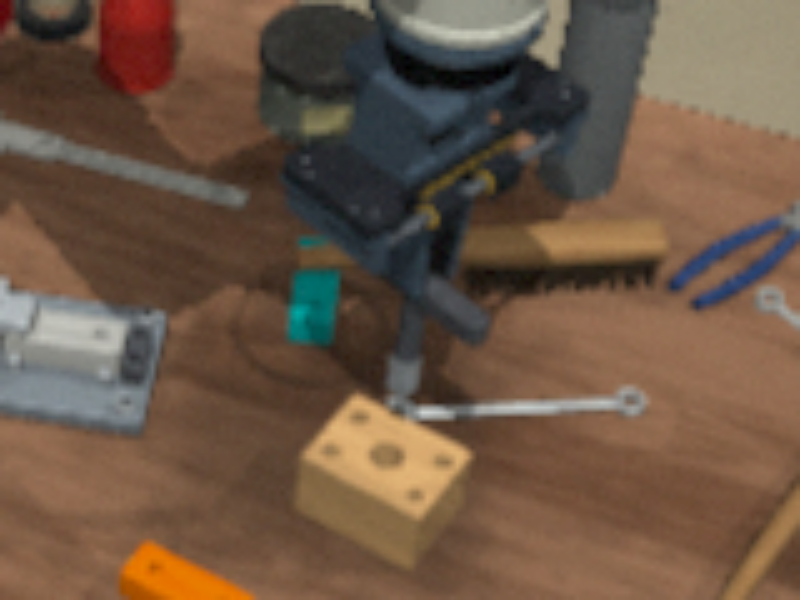

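The key is gripped and clear of the rest. Its stem end is at crop pixel (402,395) and it looks about vertical. The fingers finished closing during the lift, so I'll check how high on the bar they hold and whether the key is tilted.

```bash
cat > key.py <<'E'
from meas import *
s=ctrl.read_state();T=s["tcp_pos"]
for n in("scene","top"):
    i,P,f=grab(n);p=P.reshape(-1,3)
    k=p[(np.hypot(*(p[:,:2]-T[:2]).T)<.075)&(p[:,2]>T[2]-.14)&(p[:,2]<T[2]+.1)]-T
    for z in np.arange(-.13,.08,.01):
        w=k[(k[:,2]>=z)&(k[:,2]<z+.01)]
        if n=="scene" and z<-.02: w=w[np.hypot(*w[:,:2].T)<.03]
        if len(w): print(n,"%.2f"%z,len(w),(np.median(w,0)*1000).round(1),(w.min(0)*1000).round(),(w.max(0)*1000).round())
E
python3 key.py
```

```text
scene -0.11 2 [  -1.    -5.3 -101.9] [  -1.  -14. -103.] [  -1.    3. -101.]
scene -0.10 12 [ -6.4  -7.2 -95.4] [-12. -15. -97.] [  0.   3. -91.]
scene -0.09 13 [ -5.8  -8.  -86.8] [-12. -15. -89.] [  5.   0. -80.]
scene -0.08 12 [ -5.   -6.9 -74.3] [-13. -14. -80.] [  1.   2. -70.]
scene -0.07 12 [ -6.6  -8.5 -66.1] [-10. -14. -69.] [ -3.   3. -61.]
scene -0.06 12 [ -8.6  -6.4 -53.4] [-13. -13. -60.] [ -4.   1. -51.]
scene -0.05 12 [ -6.5  -8.  -43.4] [-12. -14. -49.] [ -2.  -1. -41.]
scene -0.04 11 [ -6.1  -7.9 -35.3] [-11. -14. -40.] [ -1.   1. -31.]
scene -0.03 11 [ -8.9  -6.5 -24.3] [-11. -13. -26.] [ -5.   1. -21.]
scene -0.02 12 [ -7.   -0.6 -13.5] [-11. -10. -20.] [  2.  18. -10.]
scene -0.01 36 [-23.6 -31.2  -4.5] [-33. -56. -10.] [-4. 10. -0.]
scene -0.00 92 [-17.2 -28.    4.5] [-32. -56.   0.] [ 8. 13. 10.]
scene 0.01 32 [-15.7  -9.   14.2] [-26. -33.  10.] [11. 13. 20.]
scene 0.02 35 [-14.2 -10.   24.8] [-26. -24.  20.] [ 8. 12. 30.]
scene 0.03 27 [ -0.9 -12.3  35.1] [-26. -26.  30.] [ 9. 10. 40.]
scene 0.04 25 [-20.8 -10.4  45.3] [-26. -27.  41.] [ 9.  6. 50.]
scene 0.05 10 [-23.1  -9.1  54.1] [-27. -26.  50.] [ 6. -2. 59.]
scene 0.06 8 [ -9.6 -17.7  61.8] [-30. -27.  60.] [10. -6. 66.]
scene 0.07 2 [  6.3 -15.3  78.8] [  6. -17.  79.] [  7. -14.  79.]
top -0.07 1 [ -3.1   5.2 -65.7] [ -3.   5. -66.] [ -3.   5. -66.]
top -0.02 1 [ 15.8  43.6 -17. ] [ 16.  44. -17.] [ 16.  44. -17.]
top -0.01 11 [24.2 43.7 -1.6] [ 17.  38. -10.] [27. 47. -0.]
top -0.00 3 [18.6 44.3  2.5] [16. 42.  3.] [21. 44.  3.]
```

The bar sits about 23 mm too low in the fingers: its centre is at TCP -4 mm and it should be at +19. I'll set the key back in the rest and grip it again.

Call:
send_rows --pt "0 0 0.4 0 0 0" --pt "0 0 0.4 0 0 0" --pt "0 0 0.3 0 0 0" --pt "0 0 0.3 0 0 0" --pt "0 0 0.3 0 0 0" --pt "0 0 0.2 0 0 0" --pt "0 0 0.15 0 0 0" --pt "0 0 0.1 0 0 0" --pt "0 0 0 0 0 0"

```text
time: 6.15
tcp_pos: [0.536, -0.2982, 0.1122]
orientation: [0.002, 0.85, 0.527, 0.001]
force: [0.1, 1.5, 11.6]
grip_width: 0.192
finger_force: 40.0
```

Call:
send_rows --pt "0 0 0 0 0 0" --pt "0 0 0 0 0 0" --pt "0 0 0 0 0 0" --pt "0 0 0.2 0 0 0" --pt "0 0 0.28 0 0 0" --pt "0 0 0 0 0 0" --jaw -0.2

```text
time: 6.75
tcp_pos: [0.5332, -0.2964, 0.0843]
orientation: [-0.002, 0.85, 0.527, -0.001]
force: [-0.0, -0.5, 0.1]
grip_width: 0.396
finger_force: 0.0
```

Call:
send_rows --pt "0 0 0 0 0 0" --pt "0 0 0 0 0 0" --pt "0 0 0 0 0 0" --pt "0 0 0 0 0 0" --pt "0 0 0 0 0 0" --pt "0 0 0 0 0 0" --pt "0 0 0 0 0 0" --pt "0 0 0 0 0 0" --jaw -1 --force 50

```text
time: 7.55
tcp_pos: [0.5346, -0.2974, 0.0871]
orientation: [0.0, 0.85, 0.527, 0.0]
force: [-0.6, 0.1, 3.0]
grip_width: 0.193
finger_force: 50.0
```

Call:
send_rows --pt "0 0 -0.2 0 0 0" --pt "0 0 -0.4 0 0 0" --pt "0 0 -0.5 0 0 0" --pt "0 0 -0.6 0 0 0" --pt "0 0 -0.6 0 0 0" --pt "0 0 -0.5 0 0 0" --pt "0 0 0 0 0 0" --pt "0 0 0 0 0 0"

```text
time: 8.35
tcp_pos: [0.5343, -0.2972, 0.2272]
orientation: [0.0, 0.85, 0.527, 0.0]
force: [-0.2, -0.8, -2.8]
grip_width: 0.198
finger_force: 50.0
```

```bash
python3 key.py|grep scene|head -16; python3 -c "
from h import *
s=ctrl.read_state();print(s)
plan((.5414,.027,.23,-7,10))"
```

```text
scene -0.08 8 [ -6.6  -7.2 -71.7] [-11. -13. -76.] [ -0.  -1. -70.]
scene -0.07 9 [ -7.   -5.2 -62.3] [-12. -13. -69.] [ -2.   3. -61.]
scene -0.06 19 [ -5.6  -8.7 -55.9] [-13. -15. -60.] [  1.   4. -51.]
scene -0.05 10 [ -7.6  -5.8 -42.8] [-10. -13. -49.] [ -1.   2. -40.]
scene -0.04 13 [ -7.7  -5.7 -33.3] [-12. -13. -40.] [ -4.   0. -31.]
scene -0.03 13 [ -6.7  -6.2 -24.5] [-12. -13. -29.] [ -1.   3. -21.]
scene -0.02 8 [ -7.4  -9.  -16.5] [-10. -13. -20.] [ -3.   1. -12.]
scene -0.01 5 [ -8.8 -11.1  -9. ] [-11. -12.  -9.] [-3. -2. -4.]
scene -0.00 13 [-18.   -3.5   6.1] [-22. -13.   0.] [-4. 11. 10.]
scene 0.01 37 [-21.2 -19.7  15.1] [-32. -56.  10.] [-10.  13.  20.]
scene 0.02 88 [-18.8 -24.1  26.7] [-33. -56.  20.] [11. 10. 30.]
scene 0.03 62 [-17.1 -22.8  32.5] [-33. -53.  30.] [ 7. 10. 40.]
scene 0.04 26 [-17.4 -12.2  44.5] [-27. -27.  40.] [11.  4. 48.]
scene 0.05 17 [-23.5 -11.   55.1] [-27. -27.  50.] [16. -2. 59.]
scene 0.06 5 [-23.9 -10.1  63.3] [-28. -26.  61.] [10. -8. 66.]
scene 0.07 2 [  8.3 -17.6  76.8] [  7. -19.  74.] [  9. -16.  79.]
{'time': 8.45, 'joint_pos': ar
[... 335 characters left out ...]
04]), 'tcp_pos': array([ 0.53379998, -0.29684161,  0.22577891]), 'orientation': array([-9.63879393e-04,  8.49695379e-01,  5.27272839e-01, -4.33102632e-04]), 'force': array([-0.13398679,  0.55112957, -1.65570974]), 'torque': array([-0.13535447,  0.08636086,  0.01044255]), 'finger_force': 49.99927282333374, 'grip_width': 0.1933132270150084}
[[0.59,-0.27,-0.01,-0.0,-0.0,-0.034],[0.6,-0.25,-0.01,-0.0,-0.0,-0.034],[0.6,-0.23,-0.01,-0.0,-0.0,-0.034],[0.61,-0.21,-0.01,-0.0,-0.0,-0.034],[0.62,-0.19,-0.01,-0.0,-0.0,-0.034],[0.62,-0.17,-0.01,-0.0,-0.0,-0.034],[0.63,-0.15,-0.01,-0.0,-0.0,-0.034],[0.63,-0.13,-0.01,-0.0,-0.0,-0.034],[0.64,-0.11,-0.01,-0.0,-0.0,-0.034],[0.64,-0.09,-0.01,-0.0,-0.0,-0.034]]
```

Call:
send_rows --pt "0.59 -0.27 0 0 0 -0.034" --pt "0.6 -0.25 0 0 0 -0.034" --pt "0.6 -0.23 0 0 0 -0.034" --pt "0.61 -0.21 0 0 0 -0.034" --pt "0.62 -0.19 0 0 0 -0.034" --pt "0.62 -0.17 0 0 0 -0.034" --pt "0.63 -0.15 0 0 0 -0.034" --pt "0.63 -0.13 0 0 0 -0.034" --pt "0.64 -0.11 0 0 0 -0.034" --pt "0.64 -0.09 0 0 0 -0.034"

```text
time: 9.45
tcp_pos: [0.5413, 0.0272, 0.2258]
orientation: [-0.001, 0.748, 0.664, -0.001]
force: [0.8, 0.7, -1.2]
grip_width: 0.194
finger_force: 50.0
```

Call:
send_rows --pt "0 0 0.3 0 0 0" --pt "0 0 0.4 0 0 0" --pt "0 0 0.4 0 0 0" --pt "0 0 0.2 0 0 0" --pt "0 0 0 0 0 0" --pt "0 0 0 0 0 0"

```text
time: 10.05
tcp_pos: [0.5422, 0.0258, 0.1621]
orientation: [-0.0, 0.748, 0.663, -0.0]
force: [-0.2, -0.5, -2.7]
grip_width: 0.191
finger_force: 50.0
```

```bash
cat > look.py <<'E'
from meas import *
n,o,w=sys.argv[1],sys.argv[2],int(sys.argv[3])
s=ctrl.read_state();print(s["tcp_pos"],s["orientation"].round(3),s["force"].round(1),s["torque"].round(2))
i,P,f=grab(n);K,R,t=f["camera_matrix"],f["R"],f["t"]
c=K@(R@(s["tcp_pos"]-[0,0,.07])+t);u,v=(c[:2]/c[2]).astype(int);h=w*3//4
cv2.imwrite("pics/%s.png"%o,cv2.resize(i[max(v-h,0):v+h,max(u-w,0):u+w],(800,600),interpolation=cv2.INTER_CUBIC))
E
python3 look.py scene pre 40
```

```text
[0.54218295 0.0257622  0.16206236] [-0.     0.748  0.663 -0.   ] [-0.2 -0.5 -2.7] [-0.1   0.09  0.01]
```

View pics/pre.png

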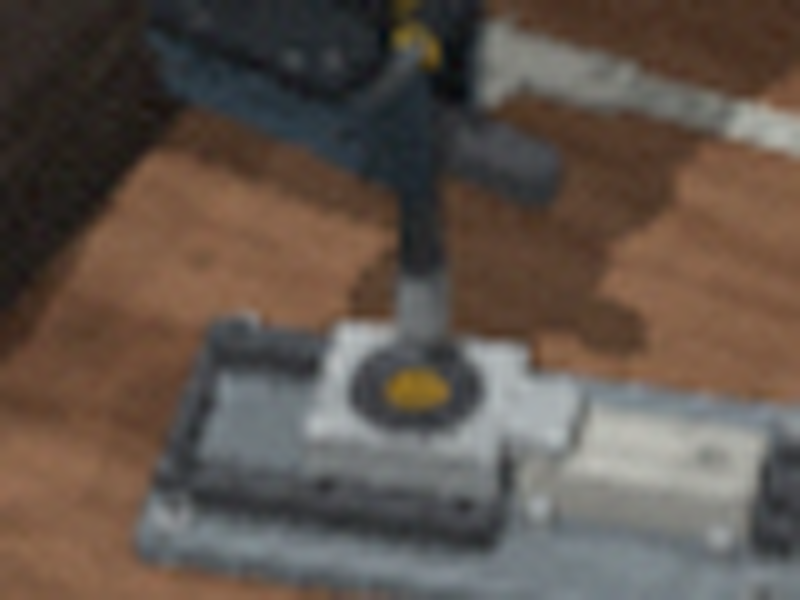

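The key's end at crop (424,345) is above the collar centre at (416,383), within about 2 mm. I'll nudge it 2 mm and lower onto the plug.

Call:
send_rows --pt "0.04 0 0.2 0 0 0" --pt "0 0 0.2 0 0 0" --pt "0 0 0.1 0 0 0" --pt "0 0 0.06 0 0 0" --pt "0 0 0.04 0 0 0" --pt "0 0 0.04 0 0 0" --pt "0 0 0 0 0 0"

```text
time: 10.8
tcp_pos: [0.5422, 0.028, 0.1297]
orientation: [-0.0, 0.748, 0.663, -0.0]
force: [-0.8, 1.1, -2.6]
grip_width: 0.195
finger_force: 50.0
```

Call:
send_rows --pt "0 0 0.04 0 0 0" --pt "0 0 0.04 0 0 0" --pt "0 0 0 0 0 0"

```text
time: 11.1
tcp_pos: [0.5428, 0.028, 0.127]
orientation: [0.0, 0.748, 0.663, 0.001]
force: [-4.4, 3.4, 18.8]
grip_width: 0.195
finger_force: 50.0
```

Call:
send_rows --pt "0.01 -0.015 0 0 0 -0.05" --pt "0 0 0 0 0 -0.05" --pt "0 0 0 0 0 -0.05" --pt "0 0 0 0 0 0"

```text
time: 11.5
tcp_pos: [0.5422, 0.0283, 0.1271]
orientation: [0.001, 0.696, 0.718, 0.0]
force: [-4.4, 0.9, 17.0]
grip_width: 0.194
finger_force: 50.0
```

Call:
send_rows --pt "0 0 0 0 0 -0.05" --pt "0 0 0 0 0 -0.05" --pt "0 0 0 0 0 -0.05" --pt "0 0 0 0 0 0"

```text
time: 11.9
tcp_pos: [0.5419, 0.0281, 0.127]
orientation: [0.001, 0.64, 0.768, 0.0]
force: [-5.7, 0.0, 17.1]
grip_width: 0.193
finger_force: 50.0
```

Call:
send_rows --pt "0 -0.015 0.01 0 0 -0.05" --pt "0 0 0 0 0 -0.05" --pt "0 0 0 0 0 -0.05" --pt "0 0 0 0 0 0"

```text
time: 12.3
tcp_pos: [0.5411, 0.0279, 0.1266]
orientation: [0.001, 0.581, 0.814, 0.0]
force: [-6.0, -1.9, 21.5]
grip_width: 0.191
finger_force: 50.0
```

Call:
send_rows --pt "0 0 0 0 0 -0.05" --pt "0 0 0 0 0 -0.05" --pt "0 0 0 0 0 -0.05" --pt "0 0 0 0 0 0"

```text
time: 12.7
tcp_pos: [0.5406, 0.0284, 0.1255]
orientation: [-0.0, 0.518, 0.855, -0.0]
force: [-2.9, 2.0, -0.9]
grip_width: 0.197
finger_force: 50.0
```

```bash
python3 -c "
from h import *
s=ctrl.read_state();q=s['orientation'];print(Ro.from_quat([*q[1:],q[0]]).as_matrix().round(3).tolist(),s['torque'],s['force'],s['tcp_pos'])"; python3 key.py | grep scene | head -12
```

```text
[[-0.463, 0.887, -0.0], [0.887, 0.463, 0.0], [0.0, -0.0, -1.0]] [ 0.54645192  0.66927256 -0.01441295] [-2.94713606  2.01354134 -0.86364416] [0.54062792 0.0283808  0.12546217]
scene -0.10 7 [-22.5  -1.7 -93.3] [-29. -21. -98.] [-21.   3. -90.]
scene -0.09 6 [-26.   -8.8 -82.7] [-29. -15. -89.] [-20.  -1. -80.]
scene -0.08 49 [ -8.5   1.7 -72.1] [-30. -27. -79.] [ 24.  28. -70.]
scene -0.07 90 [ -4.9  -6.7 -67.1] [-27. -29. -70.] [ 26.  25. -60.]
scene -0.06 10 [ -5.7  -8.7 -56.7] [-17. -14. -60.] [ -3.   7. -50.]
scene -0.05 9 [ -4.1  -7.4 -45.6] [ -7. -15. -49.] [  7.  -2. -43.]
scene -0.04 11 [ -3.7  -9.7 -35.7] [ -7. -14. -38.] [  5.   1. -30.]
scene -0.03 11 [ -4.2  -9.5 -22.7] [ -9. -15. -30.] [  4.  -4. -20.]
scene -0.02 5 [ -3.   -7.5 -14.9] [ -5. -12. -16.] [  2.  -3. -11.]
scene -0.01 3 [ -6.2 -12.5  -6.9] [-11. -22.  -8.] [ -1. -11.  -3.]
scene -0.00 13 [-13.4 -13.3   5.6] [-25. -22.   1.] [-6.  1.  9.]
scene 0.01 26 [-13.1 -12.7  14.4] [-31. -56.  10.] [23. 42. 20.]
```

The pressing force vanished at yaw 27.6°, so the square has found the socket. Next I'll push the key down.

Call:
send_rows --pt "0 0 0.06 0 0 0" --pt "0 0 0.06 0 0 0" --pt "0 0 0 0 0 0"

```text
time: 13.1
tcp_pos: [0.5406, 0.0284, 0.1188]
orientation: [-0.0, 0.519, 0.855, -0.0]
force: [-2.3, 2.2, -5.0]
grip_width: 0.198
finger_force: 50.0
```

Call:
send_rows --pt "0 0 0.06 0 0 0" --pt "0 0 0.06 0 0 0" --pt "0 0 0.03 0 0 0" --pt "0 0 0 0 0 0" --pt "0 0 0 0 0 0"

```text
time: 13.6
tcp_pos: [0.5408, 0.0284, 0.1121]
orientation: [-0.0, 0.519, 0.855, 0.0]
force: [-4.6, 4.1, 5.7]
grip_width: 0.196
finger_force: 50.0
```

Call:
send_rows --pt "0 -0.006 0 0 0 -0.1" --pt "0 -0.006 0 0 0 -0.1" --pt "0 -0.006 0 0 0 -0.1" --pt "0 -0.006 0 0 0 -0.1" --pt "0 0 0 0 0 0"

```text
time: 14.1
tcp_pos: [0.5392, 0.0277, 0.112]
orientation: [-0.001, 0.337, 0.942, -0.0]
force: [-7.4, 6.3, 8.9]
grip_width: 0.197
finger_force: 50.0
```

Call:
send_rows --pt "0.03 0 0 0 0 0" --pt "0 -0.008 0 0 0 -0.1" --pt "0 -0.008 0 0 0 -0.1" --pt "0 -0.008 0 0 0 -0.1" --pt "0 -0.008 0 0 0 -0.1" --pt "0 0 0 0 0 0"

```text
time: 14.7
tcp_pos: [0.538, 0.0271, 0.1121]
orientation: [0.0, 0.143, 0.99, -0.0]
force: [-3.7, 3.1, 5.2]
grip_width: 0.198
finger_force: 50.0
```

Call:
send_rows --pt "0 -0.008 0 0 0 -0.1" --pt "0 -0.008 0 0 0 -0.1" --pt "0 -0.008 0 0 0 -0.1" --pt "0 -0.005 0 0 0 -0.08" --pt "0 0 0 0 0 -0.05" --pt "0 0 0 0 0 0"

```text
time: 15.3
tcp_pos: [0.5378, 0.0257, 0.1121]
orientation: [0.0, -0.07, 0.998, -0.0]
force: [-4.1, 2.9, 5.9]
grip_width: 0.194
finger_force: 50.0
```

```bash
python3 -c "
from h import *
s=ctrl.read_state();print(s['torque'],s['force'],s['tcp_pos'])"
```

```text
[ 0.82556559  1.16885264 -0.08366116] [-4.10301126  2.85666663  5.92125324] [0.53776394 0.02573006 0.11207293]
```

Call:
send_rows --pt "0.005 0.06 0 0 0 0" --pt "0.009 0.1 0 0 0 0" --pt "0.009 0.1 0 0 0 0" --pt "0 0 0 0 0 0"

```text
time: 15.7
tcp_pos: [0.5348, 0.0386, 0.1121]
orientation: [0.0, -0.07, 0.998, -0.0]
force: [-4.6, -0.1, 4.7]
grip_width: 0.191
finger_force: 50.0
```

Force stays low, so the clamp is sliding. I'll pull it the rest of the way.

Call:
send_rows --pt "0.009 0.1 0 0 0 0" --pt "0.009 0.1 0 0 0 0" --pt "0.009 0.1 0 0 0 0" --pt "0.009 0.1 0 0 0 0" --pt "0.009 0.1 0 0 0 0" --pt "0 0.04 0 0 0 0" --pt "0 0 0 0 0 0" --pt "0 0 0 0 0 0"

```text
time: 16.5
tcp_pos: [0.5287, 0.0648, 0.1121]
orientation: [-0.0, -0.07, 0.998, -0.0]
force: [-5.3, -1.0, 5.7]
grip_width: 0.195
finger_force: 50.0
```

```bash
python3 look.py scene pulled 60
```

```text
[0.52874169 0.06477486 0.11205847] [-0.    -0.07   0.998 -0.   ] [-5.3 -1.   5.7] [-0.1   1.27 -0.05]
```

View pics/pulled.png

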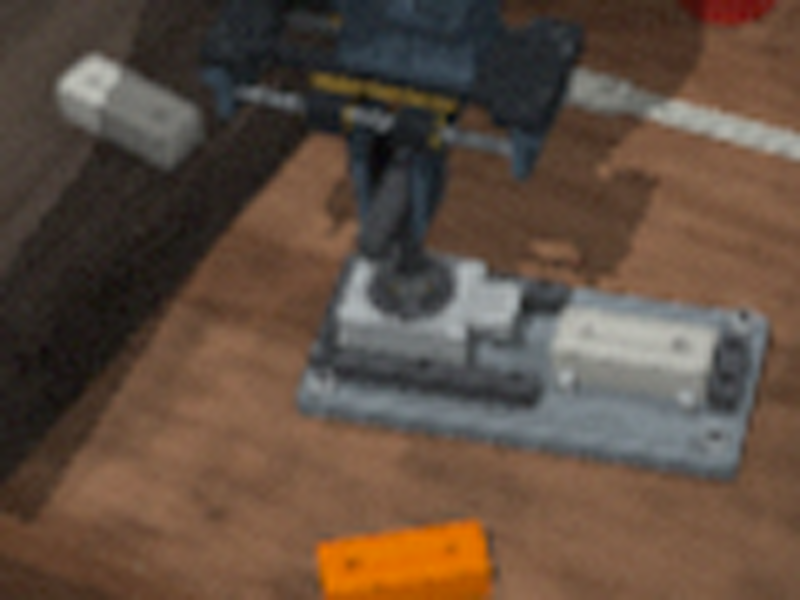

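The clamp is nearly fully back, its nose at (510,300) clear of the block at (635,345), with the key in the lock. I'll give it a few more mm to reach the stop, relax, and release.

Call:
send_rows --pt "0.003 0.04 0 0 0 0" --pt "0.003 0.03 0 0 0 0" --pt "0 0 0 0 0 0" --pt "0 0 0 0 0 0"

```text
time: 16.95
tcp_pos: [0.5285, 0.067, 0.1121]
orientation: [0.0, -0.07, 0.998, -0.001]
force: [-2.5, -10.5, 4.8]
grip_width: 0.192
finger_force: 50.0
```

Call:
send_rows --pt "0 -0.025 0 0 0 0" --pt "0 0 0 0 0 0"

```text
time: 17.15
tcp_pos: [0.5286, 0.0662, 0.1121]
orientation: [0.0, -0.07, 0.998, -0.001]
force: [-2.9, -7.2, 5.8]
grip_width: 0.193
finger_force: 50.0
```

Call:
send_rows --pt "0 0 0 0 0 0" --pt "0 0 0 0 0 0" --pt "0 0 0 0 0 0" --pt "0 0 -0.2 0 0 0" --pt "0 0 -0.5 0 0 0" --pt "0 0 -0.7 0 0 0" --pt "0 0 -0.7 0 0 0" --pt "0 0 0 0 0 0" --jaw 0.4

```text
time: 17.95
tcp_pos: [0.5306, 0.0672, 0.2219]
orientation: [0.004, -0.07, 0.998, -0.0]
force: [-0.2, -1.2, -0.1]
grip_width: 0.705
finger_force: 0.0
```

```bash
cat > blk.py <<'E'
from meas import *
D=np.load("top0.npz");P0=D["P"]
i,P,f=grab("top")
th=np.radians(13.2);F=np.array([[np.cos(th),np.sin(th)],[-np.sin(th),np.cos(th)]]);o=np.array([.549,-.0013])
p=P.reshape(-1,3);c=i.reshape(-1,3);q=(p[:,:2]-o)@F.T
for nm,m in(("block",(p[:,2]>.036)&(p[:,2]<.047)&(abs(q[:,0])<.05)&(q[:,1]<.01)&(q[:,1]>-.098)&(c.min(1)>120)),("keytop",(p[:,2]>.127)&(p[:,2]<.155)&(abs(q[:,0])<.09)&(abs(q[:,1]-.066)<.08))):
    if m.sum()>5: print(nm,rect(p[m]),np.median(p[m],0),(np.percentile(q[m],[1,99],axis=0)*1000).round(1).tolist())
cv2.imwrite("pics/%s.png"%sys.argv[1],cv2.resize(i[130:240,190:337],(800,600),interpolation=cv2.INTER_CUBIC))
E
python3 blk.py blk
```

```text
block (array([562.4, -59.2]), array([32.1, 73.7]), 13.31, 232) [ 0.56173447 -0.05962546  0.04123968] [[-16.1, -95.7], [15.3, -23.9]]
keytop (array([498.3,  60. ]), array([37.3, 18. ]), 6.79, 87) [0.49696018 0.05947626 0.14104552] [[-53.9, 61.7], [-17.6, 80.7]]
```

View pics/blk.png

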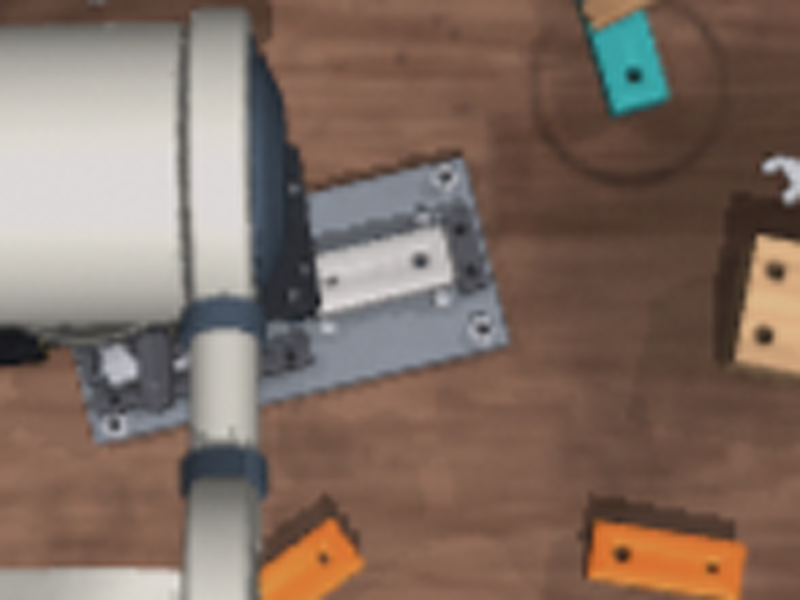

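The view shows the block's far end at (450,265) against the end stop, with the forearm hiding the clamp. The key's top reads z = 0.141, so it is fully home. Next is the block.

```bash
python3 -c "
from h import *
plan((.545,.0,.22,55,6),(.561,-.0534,.2,13.2,7),(.561,-.0534,.05,13.2,6),(.561,-.0534,.0205,13.2,3))"
```

```text
[[-0.02,-0.23,-0.0,0.0,0.001,0.125],[-0.05,-0.22,-0.0,0.0,0.001,0.125],[-0.08,-0.22,-0.0,0.0,0.001,0.125],[-0.1,-0.21,-0.0,0.0,0.001,0.125],[-0.13,-0.19,-0.0,0.0,0.001,0.125],[-0.15,-0.17,-0.0,0.0,0.001,0.125]]
[[-0.12,-0.1,0.06,0.0,0.0,0.104],[-0.13,-0.09,0.06,0.0,0.0,0.104],[-0.14,-0.07,0.06,0.0,0.0,0.104],[-0.15,-0.06,0.06,0.0,0.0,0.104],[-0.15,-0.04,0.06,0.0,0.0,0.104],[-0.16,-0.02,0.06,0.0,0.0,0.104],[-0.16,-0.01,0.06,0.0,0.0,0.104]]
[[0.0,0.0,0.5,0.0,0.0,0.0],[0.0,0.0,0.5,0.0,0.0,0.0],[0.0,0.0,0.5,0.0,0.0,0.0],[0.0,0.0,0.5,0.0,0.0,0.0],[0.0,0.0,0.5,0.0,0.0,0.0],[0.0,0.0,0.5,0.0,0.0,0.0]]
[[0.0,0.0,0.2,0.0,0.0,0.0],[0.0,0.0,0.2,0.0,0.0,0.0],[0.0,0.0,0.2,0.0,0.0,0.0]]
```

Call:
send_rows --pt "-0.02 -0.23 0 0 0 0.125" --pt "-0.05 -0.22 0 0 0 0.125" --pt "-0.08 -0.22 0 0 0 0.125" --pt "-0.1 -0.21 0 0 0 0.125" --pt "-0.13 -0.19 0 0 0 0.125" --pt "-0.15 -0.17 0 0 0 0.125"

```text
time: 18.6
tcp_pos: [0.5436, -0.0004, 0.2161]
orientation: [-0.001, 0.303, 0.953, -0.0]
force: [0.3, -0.1, -0.4]
grip_width: 0.699
finger_force: 0.0
```

Call:
send_rows --pt "-0.12 -0.1 0.06 0 0 0.104" --pt "-0.13 -0.09 0.06 0 0 0.104" --pt "-0.14 -0.07 0.06 0 0 0.104" --pt "-0.15 -0.06 0.06 0 0 0.104" --pt "-0.15 -0.04 0.06 0 0 0.104" --pt "-0.16 -0.02 0.06 0 0 0.104" --pt "-0.16 -0.01 0.06 0 0 0.104" --pt "0 0 0 0 0 0"

```text
time: 19.4
tcp_pos: [0.5588, -0.0539, 0.1948]
orientation: [-0.001, 0.622, 0.783, -0.0]
force: [1.0, 0.4, -0.1]
grip_width: 0.695
finger_force: 0.0
```

```bash
python3 -c "
from h import *
plan((.561,-.0534,.05,13.2,8))"; python3 blk.py blk2 | head -1
```

```text
[[-0.0,0.01,0.36,-0.0,-0.0,-0.0],[-0.0,0.01,0.36,-0.0,-0.0,-0.0],[-0.0,0.01,0.36,-0.0,-0.0,-0.0],[-0.0,0.01,0.36,-0.0,-0.0,-0.0],[-0.0,0.01,0.36,-0.0,-0.0,-0.0],[-0.0,0.01,0.36,-0.0,-0.0,-0.0],[-0.0,0.01,0.36,-0.0,-0.0,-0.0],[0.0,0.01,0.36,-0.0,-0.0,-0.0]]
block (array([553. , -19.3]), array([31.1, 11. ]), 13.6, 33) [ 0.55529636 -0.01763775  0.03985721] [[-15.5, -23.7], [15.0, -13.0]]
```

Call:
send_rows --pt "0 0.01 0.4 0 0 0" --pt "0 0.01 0.5 0 0 0" --pt "0 0.01 0.5 0 0 0" --pt "0 0.01 0.5 0 0 0" --pt "0 0 0.5 0 0 0" --pt "0 0 0.5 0 0 0" --pt "0 0 0.3 0 0 0" --pt "0 0 0.2 0 0 0" --pt "0 0 0 0 0 0" --pt "0 0 0 0 0 0"

```text
time: 20.45
tcp_pos: [0.5614, -0.0528, 0.0264]
orientation: [0.0, 0.62, 0.785, 0.0]
force: [0.1, -0.3, 0.2]
grip_width: 0.697
finger_force: 0.0
```

Call:
send_rows --pt "0 0 0.06 0 0 0" --pt "0 0 0.04 0 0 0" --pt "0 0 0 0 0 0"

```text
time: 20.75
tcp_pos: [0.5612, -0.053, 0.0211]
orientation: [0.0, 0.62, 0.784, 0.0]
force: [0.2, 0.1, 0.3]
grip_width: 0.701
finger_force: 0.0
```

Call:
send_rows --pt "0 0 0 0 0 0" --pt "0 0 0 0 0 0" --pt "0 0 0 0 0 0" --pt "0 0 0 0 0 0" --pt "0 0 0 0 0 0" --pt "0 0 0 0 0 0" --pt "0 0 0 0 0 0" --pt "0 0 0 0 0 0" --pt "0 0 0 0 0 0" --pt "0 0 0 0 0 0" --jaw -1 --force 45

```text
time: 21.75
tcp_pos: [0.5604, -0.053, 0.0209]
orientation: [-0.001, 0.62, 0.784, -0.0]
force: [-4.4, -2.1, 4.3]
grip_width: 0.351
finger_force: 45.0
```

Call:
send_rows --pt "0 0 -0.1 0 0 0" --pt "0 0 -0.2 0 0 0" --pt "0 0 -0.4 0 0 0" --pt "0 0 -0.6 0 0 0" --pt "0 0 -0.6 0 0 0" --pt "0 0 -0.6 0 0 0" --pt "0 0 -0.6 0 0 0" --pt "0 0 -0.6 0 0 0" --pt "0 0 -0.3 0 0 0" --pt "0 0 0 0 0 0"

```text
time: 22.75
tcp_pos: [0.5624, -0.0531, 0.2238]
orientation: [0.002, 0.62, 0.784, 0.001]
force: [0.9, -0.4, -4.2]
grip_width: 0.346
finger_force: 45.0
```

```bash
python3 -c "
from h import *
print(ctrl.read_state()['force'])
plan((.54,.12,.22,10,7),(.525,.275,.2,0,7),(.525,.275,.03,0,10))"; python3 look.py scene lift 50
```

```text
[ 0.92405448 -0.44080766 -4.24251108]
[[0.5,0.05,0.01,0.001,0.0,0.008],[0.5,0.05,0.01,0.001,0.0,0.008],[0.5,0.04,0.01,0.001,0.0,0.008],[0.5,0.04,0.01,0.001,0.0,0.008],[0.5,0.03,0.01,0.001,0.0,0.008],[0.5,0.03,0.01,0.001,0.0,0.008],[0.5,0.03,0.01,0.001,0.0,0.008]]
[[0.44,0.03,0.06,0.0,0.0,0.025],[0.44,0.02,0.06,0.0,0.0,0.025],[0.44,0.01,0.06,0.0,0.0,0.025],[0.44,0.0,0.06,0.0,0.0,0.025],[0.44,-0.01,0.06,0.0,0.0,0.025],[0.44,-0.02,0.06,0.0,0.0,0.025],[0.44,-0.03,0.06,0.0,0.0,0.025]]
[[0.0,0.0,0.34,0.0,0.0,0.0],[0.0,0.0,0.34,0.0,0.0,0.0],[0.0,0.0,0.34,0.0,0.0,0.0],[0.0,0.0,0.34,0.0,0.0,0.0],[0.0,0.0,0.34,0.0,0.0,0.0],[0.0,0.0,0.34,0.0,0.0,0.0],[0.0,0.0,0.34,0.0,0.0,0.0],[0.0,0.0,0.34,0.0,0.0,0.0],[0.0,0.0,0.34,0.0,0.0,0.0],[0.0,0.0,0.34,0.0,0.0,0.0]]
[ 0.56243548 -0.05305105  0.22378002] [0.002 0.62  0.784 0.001] [ 0.9 -0.4 -4.2] [-0.1   0.04 -0.02]
```

View pics/lift.png

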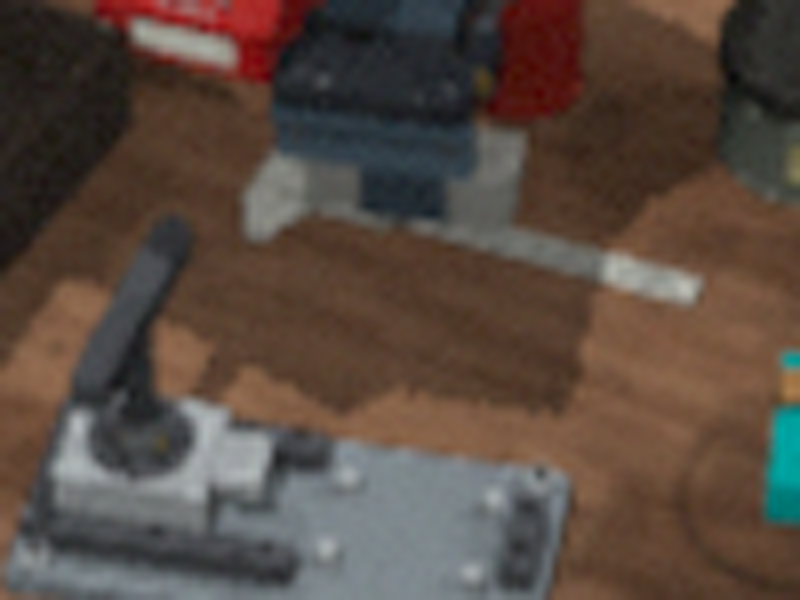

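The block is held level between the fingers (300-520,185) and the key stands in the clamp at (135,400). I'll carry the block over to the tray.

Call:
send_rows --pt "0.5 0.05 0 0 0 0.008" --pt "0.5 0.05 0 0 0 0.008" --pt "0.5 0.04 0 0 0 0.008" --pt "0.5 0.04 0 0 0 0.008" --pt "0.5 0.03 0 0 0 0.008" --pt "0.5 0.03 0 0 0 0.008" --pt "0.5 0.03 0 0 0 0.008"

```text
time: 23.5
tcp_pos: [0.5373, 0.122, 0.2196]
orientation: [-0.001, 0.642, 0.766, -0.001]
force: [0.3, -0.1, -2.6]
grip_width: 0.349
finger_force: 45.0
```

Call:
send_rows --pt "0.44 0.03 0.06 0 0 0.025" --pt "0.44 0.02 0.06 0 0 0.025" --pt "0.44 0.01 0.06 0 0 0.025" --pt "0.44 0 0.06 0 0 0.025" --pt "0.44 -0.01 0.06 0 0 0.025" --pt "0.44 -0.02 0.06 0 0 0.025" --pt "0.44 -0.03 0.06 0 0 0.025" --pt "0 0 0 0 0 0"

```text
time: 24.3
tcp_pos: [0.5215, 0.2764, 0.1982]
orientation: [-0.001, 0.706, 0.708, -0.001]
force: [-0.0, 0.3, -3.6]
grip_width: 0.346
finger_force: 45.0
```

Call:
send_rows --pt "0 0 0.3 0 0 0" --pt "0 0 0.34 0 0 0" --pt "0 0 0.34 0 0 0" --pt "0 0 0.34 0 0 0" --pt "0 0 0.34 0 0 0" --pt "0 0 0.34 0 0 0" --pt "0 0 0.34 0 0 0" --pt "0 0 0.34 0 0 0" --pt "0 0 0.3 0 0 0" --pt "0 0 0 0 0 0"

```text
time: 25.3
tcp_pos: [0.5211, 0.2733, 0.0485]
orientation: [-0.001, 0.707, 0.707, -0.002]
force: [-0.2, -0.3, -2.6]
grip_width: 0.347
finger_force: 45.0
```

Call:
send_rows --pt "0 0 0.2 0 0 0" --pt "0 0 0.2 0 0 0" --pt "0 0 0.14 0 0 0" --pt "0 0 0.08 0 0 0" --pt "0 0 0.06 0 0 0" --pt "0 0 0.04 0 0 0" --pt "0 0 0 0 0 0" --pt "0 0 0 0 0 0"

```text
time: 26.1
tcp_pos: [0.5228, 0.2745, 0.0151]
orientation: [0.0, 0.707, 0.707, 0.0]
force: [1.0, 0.2, -2.9]
grip_width: 0.344
finger_force: 45.0
```

Call:
send_rows --pt "0 0 0.04 0 0 0" --pt "0 0 0.03 0 0 0" --pt "0 0 0.03 0 0 0" --pt "0 0 0.02 0 0 0" --pt "0 0 0 0 0 0" --pt "0 0 0 0 0 0"

```text
time: 26.7
tcp_pos: [0.5227, 0.2745, 0.0099]
orientation: [0.0, 0.707, 0.707, 0.0]
force: [-3.6, -3.5, 19.0]
grip_width: 0.349
finger_force: 45.0
```

Call:
send_rows --pt "0 0 -0.01 0 0 0" --pt "0 0 0 0 0 0"

```text
time: 26.9
tcp_pos: [0.5227, 0.2745, 0.0099]
orientation: [0.0, 0.707, 0.707, 0.0]
force: [-2.8, -1.8, 9.5]
grip_width: 0.351
finger_force: 45.0
```

Call:
send_rows --pt "0 0 0 0 0 0" --pt "0 0 0 0 0 0" --pt "0 0 0 0 0 0" --pt "0 0 0 0 0 0" --jaw 0

```text
time: 27.3
tcp_pos: [0.5227, 0.2745, 0.0093]
orientation: [0.0, 0.707, 0.707, -0.0]
force: [-0.3, -0.0, -0.0]
grip_width: 0.499
finger_force: 0.0
```

Call:
send_rows --pt "0 0 -0.1 0 0 0" --pt "0 0 -0.2 0 0 0" --pt "0 0 -0.5 0 0 0" --pt "0 0 -0.7 0 0 0" --pt "0 0 -0.7 0 0 0" --pt "0 0 -0.7 0 0 0" --pt "0 0 -0.7 0 0 0" --pt "0 0 -0.7 0 0 0" --pt "0 0 0 0 0 0" --pt "0 0 0 0 0 0"

```text
time: 28.3
tcp_pos: [0.5229, 0.2746, 0.2257]
orientation: [0.0, 0.707, 0.707, 0.001]
force: [-1.5, -0.2, -0.9]
grip_width: 0.5
finger_force: 0.0
```

Run:
```python
from meas import *
for n in("scene","top"):
    i,P,f=grab(n);p=P.reshape(-1,3);c=i.reshape(-1,3)
    for nm,a in(("block",(.522,.275)),("tblock",(.6195,.297))):
        m=(np.hypot(*(p[:,:2]-a).T)<.052)&(p[:,2]>.022)&(p[:,2]<.04)&(c.min(1)>60)
        if m.sum()>10: print(n,nm,rect(p[m]),np.percentile(p[m,2],[10,50,90]).round(4))
    m=(np.hypot(*(p[:,:2]-[.532,.063]).T)<.07)&(p[:,2]>.13)&(p[:,2]<.15)
    if m.sum()>10: print(n,"keybar",rect(p[m]),np.median(p[m,2]))
    if n=="scene": cv2.imwrite("pics/end.png",cv2.resize(i[90:240,110:310],(800,600)))
```

```text
scene block (array([522.1, 277. ]), array([76.2, 39.1]), 89.94, 142) [0.0261 0.0305 0.0341]
scene tblock (array([620.3, 296.5]), array([91.5, 36.3]), 80.05, 155) [0.0249 0.0296 0.0341]
scene keybar (array([528.7,  62. ]), array([112.7,  19.9]), 6.07, 144) 0.140888877345892
top block (array([525.5, 269.1]), array([77.2, 31.5]), 89.9, 260) [0.0271 0.0304 0.0341]
top tblock (array([621.3, 290.5]), array([70.9, 33.1]), 78.88, 183) [0.0257 0.0302 0.0343]
top keybar (array([533.5,  63.8]), array([108.1,  18.2]), 5.66, 253) 0.14063519147785689
```

View pics/end.png

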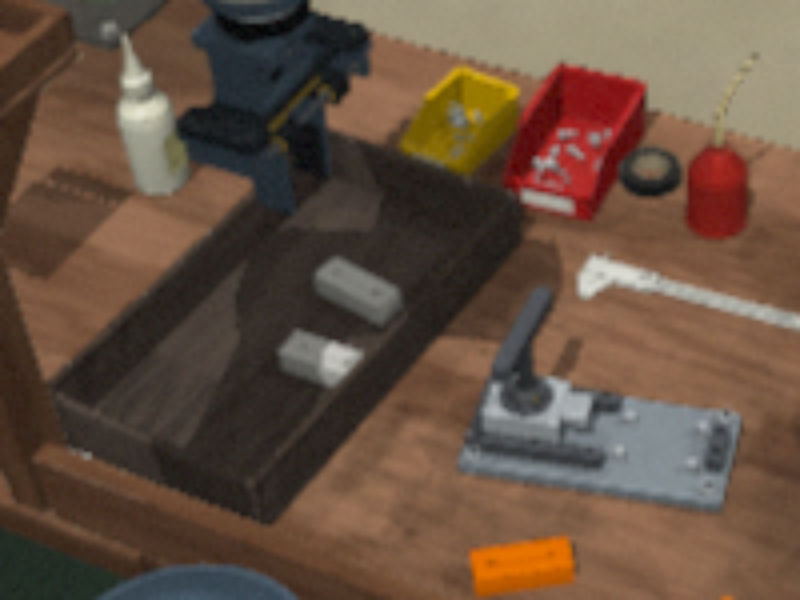

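The block lies flat beside the finished block, at (320,358) and (358,290), with its top at z = 0.030. The key stands upright in the clamp, and the fixture is empty. I'll hand the job in.

```bash
python3 -c "
from bench import ctrl
print(ctrl.job_done())"
```

```text
the job is handed in; nothing more can be done
None
```

I handed the job in at about 28 s of the 59 s allowed, but the hand-in returned no verdict. The last camera check showed the block flat in the tray, the finished block in place, and the key upright in the drawn-back clamp.

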